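Index the casting carousel and close the open mould

ROBOT

A 6-joint arm with a two-finger parallel gripper is mounted at the origin on a cart in front of the work surface, level with it; the furniture and walls round the work are solid. World frame = base frame: x ahead of the robot, y to its left, z up, the work surface at z = 0. Lengths are in m, angles in rad, forces in N, time in s.
With the tool pointing down it reaches from about 0.35 to 0.8 m from the base axis. Payload 7.3 kg.
Tool frame: the origin (TCP) lies between the finger pads; the fingertips stand 22 mm ahead of it and the grasp point (between the pads) lies 3 mm ahead of it; z points along the fingers, x is the direction in which the jaws open and shut, and the axes are right-handed (so a half turn about z gives the same grasp; the last joint's range is limited). The gripper opens to 85 mm and grips with 20 to 120 N. Pads are 22 mm wide; open, the fingers measure 114 mm over their backs; the gripper's body (76 mm by 85 mm) begins 54 mm behind the grasp point. The pads swing forward as they close: fully open they stand 13 mm farther back than shut.
Start: joints at [1.029, 0.342, 1.524, -0, 1.275, -0.146], TCP at [0.202, 0.484, 0.253] pointing down, gripper open.
Joint ranges: [-2.53, 2.53], [-0.77, 2.02], [0.04, 2.7], [-1, 4.14], [0.28, 2.66], [-3.11, 3.11]. Speed limits (rad/s): [2.57, 2.57, 3.14, 3.14, 3.14, 3.14].

INTERFACE

Orientations are given as a unit quaternion [w, x, y, z].
In Python, from rig import arm gives the robot as it stands.
- The arm moves only by the shell command python3 -m creep 'ROWS' [OPENING] [FORCE]. ROWS is JSON, a list of rows, each a list of 2 entries, a list of its own where there are three numbers: the shift along the tool's x, y, z in mm, then the turn about the tool's z in rad. In form: [[[dx, dy, dz], turn], ...]. A call has 1 to 5 rows; each row is the pose to reach, as a shift and turn from the pose measured when the call began, along the tool's axes at that moment; what a row does not reach only later rows make up. A row lasts 1/10 s, in which the tool goes at most 50 mm and 8.59 degrees, less where a joint would pass 70% of its speed; a pose out of reach is approached as far as the arm can. A call with a gripper value outside its range is refused whole. OPENING is the closure, from 0 (fully open) to 1 (shut), set as the call begins (- or left out, the last holds). The fingers move at their own pace and stop on an object; FORCE is the grip in N (left out, the last holds). Time passes only in rows, so rows that repeat a pose let the fingers close. It gives the time, the measured TCP pose, the force and the opening at its end, in the units of the state.
- arm.state(): the state, without advancing time (a new reading comes with each control period).
- arm.camera(name): name is "scene" or "top" or "wrist"; returns a dict with "pixels" (384x512x3 uint8, red, green, blue), "K" (3x3 intrinsics, pixels), "k1" (the pictures are not rectified: a ray, as slopes to the right and down, at radius r is drawn at 1 + k1 r^2 times it, then the intrinsics apply), "extrinsics" (4x4, takes a point from world to camera coordinates). Camera axes: x right, y down, z forward; pixel columns grow to the right and rows downward; lengths in m; the calibration is good to about 2 mm. A picture is of the moment at which its call begins. There is no depth.
- arm.finish_job(): hands the job in, once; it reports no verdict.
The state is a dict: "time": time; "joints": joint angles; "dq": joint speeds; "effort": joint torques, N m; "eef_pos": TCP position; "tool_rot": TCP orientation; "wrist_force": force on the tool from outside, world axes, zero at the start; "moment": the same for the moment, N m; "gripper_width": opening from 0.0 (shut) to 1.0 (fully open).
Only numpy, scipy, OpenCV 4.12 (cv2) and the standard library are available. Lean on these libraries where they do the work, as an engineer would, in place of code of your own. Each camera call takes 0.05 s, during which the arm holds its last target.

TASK

Turn the casting carousel (the black bar on its hub is there for that) until the open blue mould stands at the yellow front mark and the spring plunger at the carousel's side has clicked fully into its notch; the exact click position has to be found by feel. Then take the loose blue top half and, keeping it about level all the way, lower it over the mould's two guide pins until it lies flush, leaving the carousel clicked in and the other things on the bench where they are.

Things in the scene. Friction and masses are not known exactly. Their poses are not given: they have to be found in the camera images.
- carousel: The casting carousel, fixed to the bench: round grey base 200 mm across with a yellow mark on its -x side; origin on the turntable's axis at bench height. On it the aluminium turntable, 196 mm across, top face 34 mm above the bench, with the open blue mould and, at the other quarters, three closed grey moulds up to 73 mm above the bench.
- table (a joint): Turntable angle in rad, positive anticlockwise from above, no stops, may exceed a turn; at 0 or a full turn the open mould is exactly at the yellow mark. Friction 0.05 N m. Four rim notches (black lines), 90 degrees apart, make four clicks. The click near 0 lies somewhere between -0.12 and +0.12, different each time: turn slowly across that span until the plunger springs in. About 0.25 N m pulls it out.
- hub_bar (a point): Centre of the black bar on the hub by which the turntable is turned: 60 mm long (point's x), 14 mm wide (y), 24 mm high, its top 127 mm above the bench; the point lies 12 mm below its top, on the turntable's axis. Fixed to the table, on a post 13 mm across. A turn may need more than one grasp. z up.
- open_mould (a point): Centre of the top face, 54 mm above the bench, of the open blue mould half on the turntable: 46 mm (x, radial) by 64 mm (y, tangential) by 20 mm high, 60 mm from the table's axis in the point's -x direction. Two upright steel guide pins, 8 mm thick, 14 mm tall, tapered over the last 3 mm, at y = -24 and +24 mm. z up.
- front_station (a point): Where open_mould comes when the turntable stands at exactly 0: over the yellow mark of the base, on the side of the carousel that looks to the robot, 54 mm above the bench, 60 mm from the turntable's axis; x points from the mark to the axis. Fixed to the base.
- plunger (a joint): Spring plunger, red knob, on a bracket with a white line, at the carousel's right-hand side (seen from the mark towards the axis), 29 mm above the bench. Value in m: 0 (down to -0.001) when fully home in a notch, about 0.004 when it rides on the rim between notches. It starts to drop 0.1 rad before the notch's middle and, from within about 0.07 rad, pulls a released table in. It works by itself: do not touch it.
- top_foot (a point): Centre of the underside of the loose top half of the mould: a blue plate 46 mm (x) by 64 mm (y) by 16 mm high with two through holes of 9.6 mm at y = -24 and +24 mm, chamfered 2 mm; about 120 g. Starts flat on the bench. May go on either way round (half turn about z). z up.
- top_handle (a point): Centre of the top half's black handle, an upright fin 36 mm long (x), 12 mm wide (y), 30 mm high, from 16 to 46 mm above the plate's underside; the point is 31 mm above the underside. Same axes as top_foot.
- amber_jar: Bystander: brown jar with black cap, 52 mm across, 82 mm tall; origin at the centre of its underside.
- erlenmeyer: Bystander: conical glass flask with a pink bottom, 64 mm across, 106 mm tall; origin at the centre of its underside.
- lab_timer: Bystander: small white timer, 58 x 62 x 19 mm; origin at the centre of its underside.
- beaker: Bystander: clear small beaker, 55 mm across, 69 mm tall; origin at the centre of its underside.
- tape_roll: Bystander: green tape roll lying flat, 66 mm across, 19 mm high; origin at the centre of its underside.
- top_half: The loose top half as a whole; its origin is top_foot's point, same axes.

How it is judged:
On the way:
1. the open mould is clicked in at the front mark, the top half not yet on it (distance between open_mould and front_station below 0.015 m and value of joint plunger below 0.0015 m and velocity of joint table between -0.1 and 0.1 rad/s and horizontal distance between top_foot and open_mould above 0.06 m), for 0.2 s.
At the end, for the whole second after the job is handed in: The open mould stands within 15 mm of the front mark's station with the plunger home in its notch (within 1.5 mm) and the table still; the top half lies flush on it over both pins (within 2 mm in height, 3 mm sideways, level within 0.04 rad, either way round), released and at rest (distance between open_mould and front_station below 0.015 m and value of joint plunger below 0.0015 m and velocity of joint table between -0.1 and 0.1 rad/s and horizontal distance between top_foot and open_mould below 0.003 m and z of top_foot in the frame of open_mould between -0.002 and 0.002 m and angle between top_foot's own z axis and vertical below 0.04 rad and angle between the y axis of top_foot and the y axis of open_mould, either way round below 0.09 rad and linear speed of top_half below 0.02 m/s); the robot touches nothing.
It fails at once if the top half is tipped by more than 20 degrees (angle between top_foot's own z axis and vertical above 0.35 rad).
It fails at once if a bystander is pushed more than 30 mm or tipped (distance of any of amber_jar, erlenmeyer, lab_timer, beaker, tape_roll from where it was at the start of the episode above 0.03 m or angle between any of amber_jar, erlenmeyer, lab_timer, beaker, tape_roll's own z axis and vertical above 0.5 rad).
It also fails if it takes over 67 s, if anything falls off the work surface, if the arm or the gripper's body presses on something with over 40 N, if the wrist force passes 120 N, or if a joint passes its speed limit or range.

## Working session

There is one attempt and no reset: what is moved stays moved. The work goes in short steps, Python scripts to look and compute and a shell command to move; the robot and the scene stay as the last step left them, time stands still between calls to the robot, and variables do not carry over. Pictures are saved under pics/ and viewed, and the job is handed in when it is done.

```bash
mkdir -p pics; ls; python3 - <<'E'
from rig import arm
import cv2
print(arm.state())
for n in ("scene","top","wrist"):
    c=arm.camera(n); cv2.imwrite(f"pics/{n}0.png",c["pixels"][:,:,::-1]); print(n,c["K"],c["k1"],c["extrinsics"])
E
```

```text
pics
{'time': 0.0, 'joints': array([ 1.02901333e+00,  3.42739810e-01,  1.52502605e+00, -6.07189664e-07,
        1.27540327e+00, -1.46008798e-01]), 'dq': array([-0.00091418,  0.00054306,  0.00134335,  0.00045377,  0.00281462,
        0.00067102]), 'effort': array([-8.28696066e-04, -4.33685696e+01, -2.46021312e+01, -1.22459824e-04,
        7.70345447e-03,  7.02110157e-06]), 'eef_pos': array([0.20218951, 0.48410143, 0.25261391]), 'tool_rot': array([ 3.37076377e-04,  8.32322544e-01,  5.54291045e-01, -7.12532921e-04]), 'wrist_force': array([ 0.1017926 ,  0.97645496, -1.10049181]), 'moment': array([-0.00309205,  0.00696979,  0.05836549]), 'gripper_width': 1.0009378421289155}
scene [[426.15186697   0.         260.65129706]
 [  0.         426.15186697 194.89142877]
 [  0.           0.           1.        ]] -0.08608733843296261 [[ 0.86183216 -0.50707326 -0.01104648 -0.48511924]
 [-0.31735307 -0.52213453 -0.79162021  0.23074478]
 [ 0.39564169  0.6857494  -0.61091359  0.96920075]
 [ 0.          0.          0.          1.        ]]
top [[404.98510196   0.         248.73971485]
 [  0.         404.98510196 185.83215092]
 [  0.           0.           1.        ]] -0.1410758965361937 [[ 0.05471046 -0.99849976 -0.00223616 -0.06696508]
 [-0.97800736 -0.05313594 -0.20168829  0.55185878]
 [ 0.20126689  0.01322144 -0.97944721  1.08877521]
 [ 0.          0.          0.          1.        ]]
wrist [[297.79208993   0.         255.29239217]
 [  0.         297.79208993 193.72595936]
 [  0.           0.           1.        ]] 0.025021472048934283 [[ 0.38611198  0.92245115 -0.0011868  -0.52534435]
 [ 0.87836102 -0.36726349  0.30594028 -0.0397765 ]
 [ 0.2817791  -0.11916965 -0.95204996  0.38010415]
 [ 0.          0.          0.          1.        ]]
```

View pics/scene0.png

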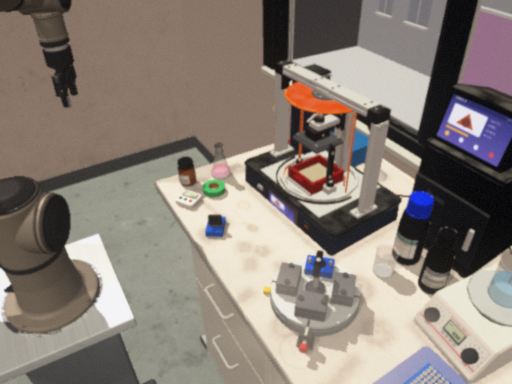

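View pics/top0.png

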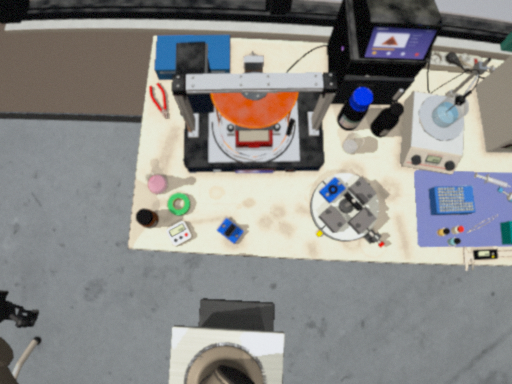

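View pics/wrist0.png

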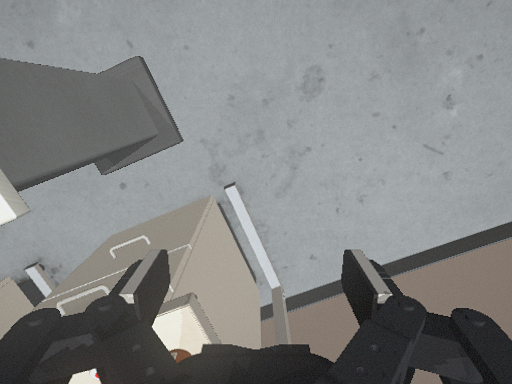

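```bash
cat > h.py <<'E'
from rig import arm
import cv2, numpy as np
from scipy.spatial.transform import Rotation as R
def pix2w(c,uv,z):
    K=c["K"]; p=np.array([(uv[0]-K[0,2])/K[0,0],(uv[1]-K[1,2])/K[1,1]])
    q=p.copy()
    for _ in range(20): q=p/(1+c["k1"]*(q@q))
    E=c["extrinsics"]; Rm=E[:3,:3]; o=-Rm.T@E[:3,3]; d=Rm.T@np.array([q[0],q[1],1])
    return o+d*(z-o[2])/d[2]
def w2pix(c,P):
    E=c["extrinsics"]; X=E[:3,:3]@np.array(P)+E[:3,3]; q=X[:2]/X[2]; q=q*(1+c["k1"]*(q@q))
    return np.array([q[0]*c["K"][0,0]+c["K"][0,2],q[1]*c["K"][1,1]+c["K"][1,2]])
def crop(c,name,u0,v0,u1,v1,s):
    im=c["pixels"][v0:v1,u0:u1,::-1]; cv2.imwrite("pics/"+name,cv2.resize(im,None,fx=s,fy=s,interpolation=cv2.INTER_CUBIC))
def tool():
    s=arm.state(); w=s["tool_rot"]; M=R.from_quat([w[1],w[2],w[3],w[0]]).as_matrix(); return s,M
E
python3 - <<'E'
from h import *
c=arm.camera("top")
crop(c,"topc.png",300,165,400,255,8)
crop(c,"toph.png",205,205,265,255,12)
np.save("topcal.npy",{k:c[k] for k in c},allow_pickle=True)
c=arm.camera("scene")
crop(c,"scc.png",255,235,375,355,5)
np.save("scenecal.npy",{k:c[k] for k in c},allow_pickle=True)
E
```

```text
(no output)
```

View pics/topc.png

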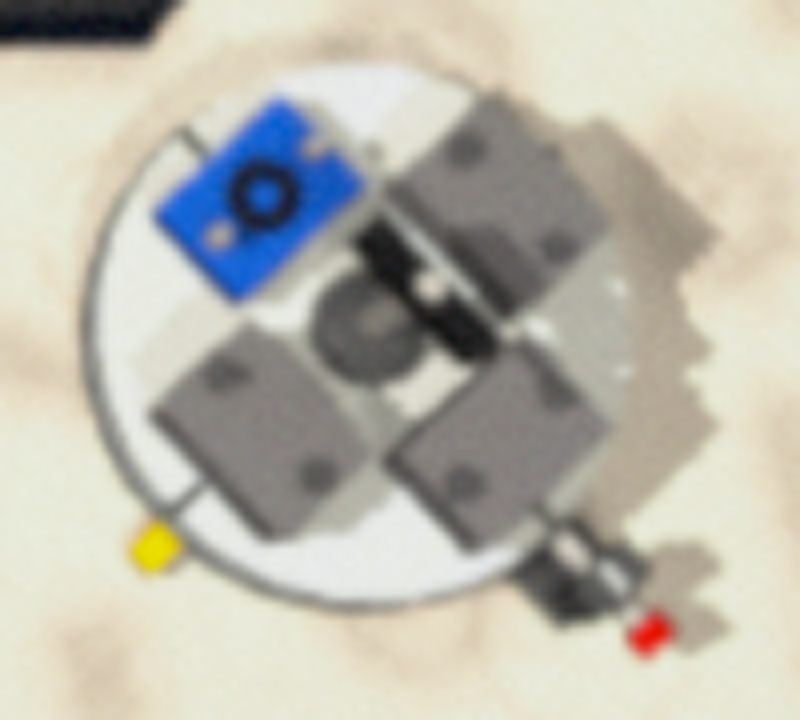

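View pics/toph.png

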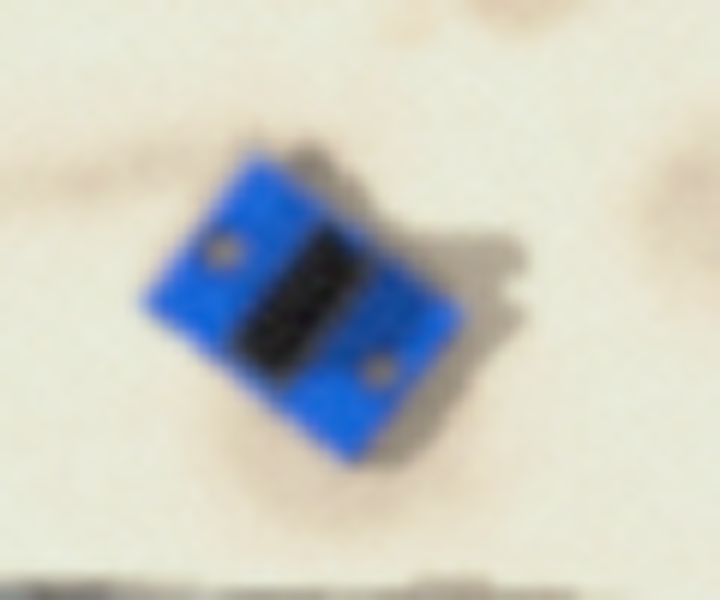

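View pics/scc.png

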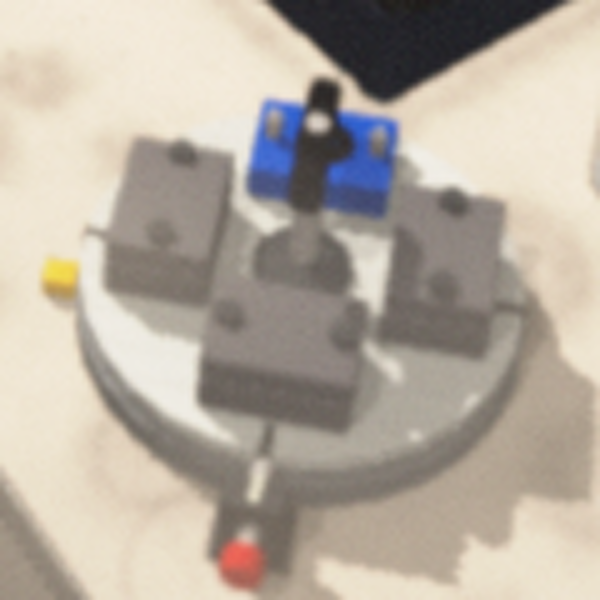

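```bash
python3 - <<'E'
from h import *
t=np.load("topcal.npy",allow_pickle=True).item(); s=np.load("scenecal.npy",allow_pickle=True).item()
def U(x,y,sc,u0,v0): return ((x+.5)/sc-.5+u0,(y+.5)/sc-.5+v0)
T=lambda x,y:U(x,y,8,300,165); H=lambda x,y:U(x,y,12,205,205); S=lambda x,y:U(x,y,5,255,235)
for n,p in [("c1",(283,93)),("c2",(368,182)),("c3",(240,303)),("c4",(155,213))]: print(n,pix2w(t,T(*p),.054))
print("dot",pix2w(t,T(432,283),.127), "dot scene",pix2w(s,S(318,120),.127))
b=[pix2w(t,T(*p),.127) for p in [(378,213),(495,345)]]; print("bar",b)
for p in [(490,93),(610,220),(515,315),(385,188),(250,323),(370,445),(270,540),(150,412),(520,340),(610,428),(470,552),(385,460)]: print("grey",pix2w(t,T(*p),.073))
print("yellow",pix2w(t,T(155,547),.01),pix2w(s,S(60,275),.01),"red",pix2w(t,T(650,635),.029),pix2w(s,S(242,563),.029))
print("line",pix2w(t,T(565,530),.034),pix2w(t,T(185,500),.034),pix2w(t,T(195,142),.034))
h=[pix2w(t,H(*p),.016) for p in [(258,150),(468,312),(355,468),(145,300)]]
for p in h: print("h",p)
print(np.mean(h,0)); print("holes",pix2w(t,H(222,250),.016),pix2w(t,H(378,370),.016))
print("fin",[pix2w(t,H(*p),.046) for p in [(325,222),(375,262),(283,388),(230,350)]])
E
```

```text
c1 [ 0.59668201 -0.28172995  0.054     ]
c2 [ 0.56580762 -0.31275762  0.054     ]
c3 [ 0.51970535 -0.26730709  0.054     ]
c4 [ 0.5504475  -0.23639704  0.054     ]
dot [ 0.5170588  -0.31762906  0.127     ] dot scene [ 0.51625369 -0.316846    0.127     ]
bar [array([ 0.53975938, -0.29925994,  0.127     ]), array([ 0.4973188, -0.3389841,  0.127    ])]
grey [ 0.59622875 -0.3519985   0.073     ]
grey [ 0.55275182 -0.39506449  0.073     ]
grey [ 0.5171589  -0.36084136  0.073     ]
grey [ 0.55990193 -0.31440832  0.073     ]
grey [ 0.50955482 -0.26728391  0.073     ]
grey [ 0.46907953 -0.30990288  0.073     ]
grey [ 0.43461361 -0.27558987  0.073     ]
grey [ 0.47672053 -0.23306701  0.073     ]
grey [ 0.50842135 -0.36262919  0.073     ]
grey [ 0.47906167 -0.39470312  0.073     ]
grey [ 0.43372595 -0.34533285  0.073     ]
grey [ 0.46412828 -0.31521781  0.073     ]
yellow [ 0.43634862 -0.24642974  0.01      ] [ 0.43262509 -0.2482763   0.01      ] red [ 0.41123783 -0.42316735  0.029     ] [ 0.41073893 -0.42272625  0.029     ]
line [ 0.44701175 -0.39028084  0.034     ] [ 0.45126324 -0.2527395   0.034     ] [ 0.5814853  -0.25377117  0.034     ]
h [0.46754281 0.02413476 0.016     ]
h [ 0.43139895 -0.02853251  0.016     ]
h [ 0.39279459 -0.00381244  0.016     ]
h [0.42994512 0.04883827 0.016     ]
[0.43042037 0.01015702 0.016     ]
holes [0.44297403 0.03119979 0.016     ] [ 0.41637254 -0.0078798   0.016     ]
fin [array([0.44780689, 0.005429  , 0.046     ]), array([ 0.4390977 , -0.00680613,  0.046     ]), array([0.40858254, 0.01277796, 0.046     ]), array([0.41670425, 0.02566018, 0.046     ])]
```

```bash
cat >> h.py <<'E'
def go(x,y,z,yawdeg=None):
    s,M=tool(); d=M.T@(np.array([x,y,z])-s["eef_pos"])*1000
    yaw=np.degrees(np.arctan2(M[1,0],M[0,0]))
    t=0 if yawdeg is None else -np.radians((yawdeg-yaw+180)%360-180)
    print("t",round(s["time"],2),"pos",s["eef_pos"].round(4),"yaw",yaw.round(2),"shift",d.round(1),"|d|",np.linalg.norm(d).round(0),"turn",round(t,3),"F",s["wrist_force"].round(1),"M",s["moment"].round(2),"g",round(s["gripper_width"],3),"j6",s["joints"][5].round(2), "tilt",np.degrees(np.arccos(-M[2,2])).round(2))
E
python3 -c "
from h import *
go(.37,.27,.25,35)"
```

```text
t 0.25 pos [0.2023 0.4843 0.253 ] yaw 67.32 shift [-133.1  237.3    3.1] |d| 272.0 turn 0.564 F [0.2 0.8 0.4] M [ 0.01 -0.01  0.04] g 1.001 j6 -0.15 tilt 0.04
```

```bash
python3 -m creep '[[[-24,43,0],0.11],[[-48,86,0],0.22],[[-72,129,1],0.33],[[-96,172,2],0.44],[[-120,215,3],0.55]]'; python3 -c "
from h import *
go(.44,.03,.25,0)"
```

```text
time: 0.75
eef_pos: [0.3552, 0.289, 0.2501]
tool_rot: [0.0, 0.952, 0.305, -0.0]
wrist_force: [0.9, -0.4, -0.2]
gripper_width: 1.0
t 0.75 pos [0.3552 0.289  0.2501] yaw 35.57 shift [-8.17e+01  2.60e+02  2.00e-01] |d| 273.0 turn 0.621 F [ 0.9 -0.4 -0.2] M [-0.04 -0.03 -0.03] g 1.0 j6 -0.11 tilt 0.02
```

```bash
python3 -m creep '[[[-15,47,0],0.12],[[-30,94,0],0.24],[[-45,141,0],0.36],[[-60,188,0],0.48],[[-74,235,0],0.6]]'; python3 -c "
from h import *
go(.505,-.19,.23,-36)"
```

```text
time: 1.25
eef_pos: [0.4319, 0.0528, 0.2504]
tool_rot: [0.0, 1.0, 0.008, 0.0]
wrist_force: [0.7, 1.5, 0.1]
gripper_width: 0.995
t 1.25 pos [0.4319 0.0528 0.2504] yaw 0.91 shift [ 69.3 244.   20.5] |d| 254.0 turn 0.644 F [0.7 1.5 0.1] M [ 0.   -0.05 -0.03] g 0.995 j6 -0.07 tilt 0.03
```

```bash
python3 -m creep '[[[13,47,2],0.12],[[26,94,5],0.24],[[40,141,10],0.36],[[53,188,15],0.48],[[67,236,20],0.62]]'; python3 -c "
from h import *
go(.515,-.317,.22,-44.5)"
```

```text
time: 1.75
eef_pos: [0.5027, -0.1839, 0.2303]
tool_rot: [-0.0, 0.954, -0.3, 0.0]
wrist_force: [1.3, 0.2, 0.1]
gripper_width: 0.999
t 1.75 pos [ 0.5027 -0.1839  0.2303] yaw -34.93 shift [ 86.3 102.1  10.3] |d| 134.0 turn 0.167 F [1.3 0.2 0.1] M [0.03 0.03 0.02] g 0.999 j6 0.12 tilt 0.03
```

```bash
python3 -m creep '[[[29,34,3],0.06],[[58,68,6],0.12],[[86,102,10],0.167],[[86,102,10],0.167]]'; python3 - <<'E'
from h import *
go(.5168,-.3172,.118,-44.1)
c=arm.camera("wrist"); cv2.imwrite("pics/w1.png",c["pixels"][:,:,::-1]); np.save("w1.npy",c,allow_pickle=True)
c=arm.camera("scene"); crop(c,"s1.png",255,205,375,355,4)
E
```

```text
time: 2.15
eef_pos: [0.514, -0.3218, 0.2188]
tool_rot: [0.001, 0.924, -0.381, 0.0]
wrist_force: [0.4, -0.2, -0.1]
gripper_width: 0.999
t 2.15 pos [ 0.514  -0.3218  0.2188] yaw -44.85 shift [ -1.3  -5.3 100.8] |d| 101.0 turn -0.013 F [ 0.4 -0.2 -0.1] M [ 0.01 -0.02  0.08] g 0.999 j6 0.1 tilt 0.07
```

View pics/w1.png

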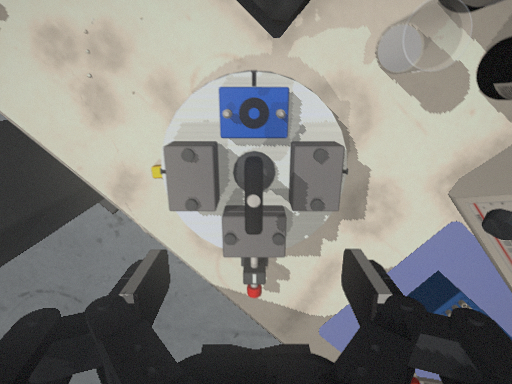

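View pics/s1.png

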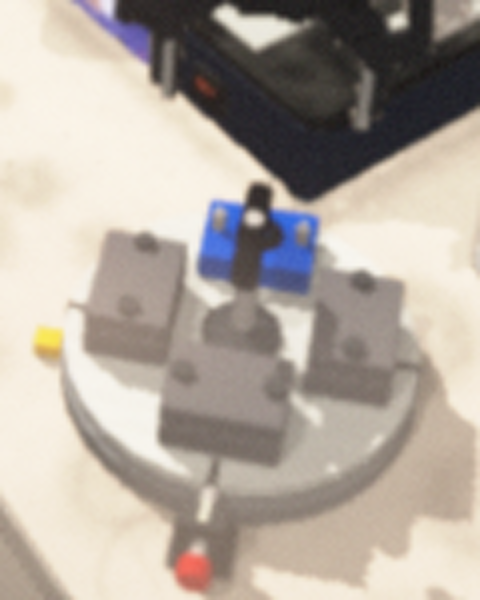

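```bash
python3 - <<'E'
from h import *
c=np.load("w1.npy",allow_pickle=True).item()
crop(c,"w1a.png",145,60,365,305,3)
for n,p,z in [("dot",(253.5,200.5),.127),("red",(254.5,291),.029),("yel",(156,172),.01),("n1",(254,78),.034),("n3",(345,171),.034),("bar0",(254,158),.127),("bar1",(254,234),.127),("pinL",(227.5,114),.068),("pinR",(281,114),.068)]:
    P=pix2w(c,p,z); d=P[:2]-[.517,-.317]; print(n,P.round(4),np.degrees(np.arctan2(d[1],d[0])).round(1),np.hypot(*d).round(4))
m=[pix2w(c,p,.054) for p in [(219,88),(289,88),(288,138),(221,138)]]; M=np.mean(m,0); d=M[:2]-[.517,-.317]; print(M,np.degrees(np.arctan2(d[1],d[0])),np.hypot(*d))
E
```

```text
dot [ 0.5171 -0.3167  0.127 ] 68.1 0.0003
red [ 0.4108 -0.4241  0.029 ] -134.8 0.1508
yel [ 0.4338 -0.243   0.01  ] 138.4 0.1113
n1 [ 0.5817 -0.2521  0.034 ] 45.1 0.0917
n3 [ 0.5851 -0.3839  0.034 ] -44.5 0.0954
bar0 [ 0.5403 -0.2941  0.127 ] 44.6 0.0327
bar1 [ 0.4977 -0.3367  0.127 ] -134.4 0.0275
pinL [ 0.5431 -0.2579  0.068 ] 66.2 0.0646
pinR [ 0.5765 -0.2911  0.068 ] 23.5 0.0649
[ 0.55946749 -0.27479954  0.054     ] 44.81930060036625 0.05986958295912748
```

View pics/w1a.png

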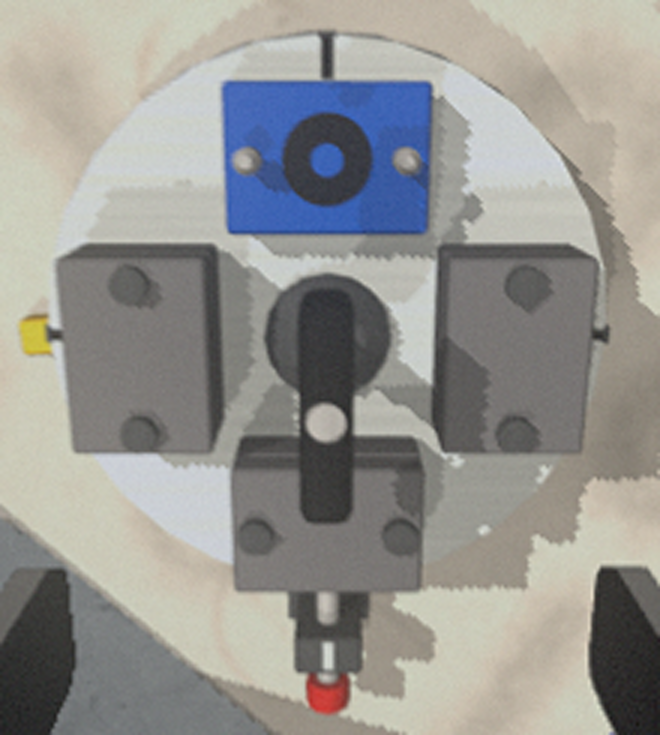

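```bash
python3 -m creep '[[[-1,-5,25],0],[[-1,-5,60],0],[[-1,-5,90],0],[[-1,-5,101],0],[[-1,-5,101],0]]'; python3 -c "
from h import *
go(.517,-.317,.118,-45.1)"
```

```text
time: 2.75
eef_pos: [0.5166, -0.3113, 0.1175]
tool_rot: [-0.001, 0.926, -0.379, -0.002]
wrist_force: [-0.5, -0.6, -0.5]
gripper_width: 1.002
t 2.75 pos [ 0.5166 -0.3113  0.1175] yaw -44.5 shift [ 4.3  3.8 -0.5] |d| 6.0 turn 0.01 F [-0.5 -0.6 -0.5] M [-0.02  0.01  0.04] g 1.002 j6 0.11 tilt 0.25
```

```bash
python3 -m creep '[[[4,4,-0.5],0.01],[[4,4,-0.5],0.01],[[4,4,-0.5],0.01]]'; python3 -c "
from h import *
go(.517,-.317,.118,-45.1)"
```

```text
time: 3.05
eef_pos: [0.5173, -0.3175, 0.1195]
tool_rot: [-0.001, 0.924, -0.383, -0.001]
wrist_force: [-0.3, 0.4, 0.5]
gripper_width: 0.996
t 3.05 pos [ 0.5173 -0.3175  0.1195] yaw -45.08 shift [-0.5 -0.1  1.5] |d| 2.0 turn 0.0 F [-0.3  0.4  0.5] M [ 0.05 -0.06 -0.02] g 0.996 j6 0.11 tilt 0.1
```

Close on the bar.

```bash
python3 -m creep '[[[-0.5,0,1.5],0],[[-0.5,0,1.5],0],[[-0.5,0,1.5],0],[[-0.5,0,1.5],0],[[-0.5,0,1.5],0]]' 1 60; python3 -m creep '[[[0,0,0],0],[[0,0,0],0],[[0,0,0],0]]'; python3 -c "
from h import *
go(.517,-.317,.118,-45.1)"
```

```text
time: 3.55
eef_pos: [0.5171, -0.3173, 0.1181]
tool_rot: [-0.0, 0.924, -0.383, -0.0]
wrist_force: [-0.9, -0.1, 3.2]
gripper_width: 0.156
time: 3.85
eef_pos: [0.5171, -0.3173, 0.1181]
tool_rot: [-0.0, 0.924, -0.383, -0.0]
wrist_force: [-0.6, 0.1, 1.7]
gripper_width: 0.153
t 3.85 pos [ 0.5171 -0.3173  0.1181] yaw -45.07 shift [-0.3 -0.1  0.1] |d| 0.0 turn 0.0 F [-0.6  0.1  1.7] M [0.01 0.06 0.1 ] g 0.153 j6 0.11 tilt 0.07
```

```bash
python3 -m creep '[[[0,0,0],-0.1],[[0,0,0],-0.2],[[0,0,0],-0.32],[[0,0,0],-0.44],[[0,0,0],-0.56]]'; python3 -c "
from h import *
go(.517,-.317,.118,30)"
```

```text
time: 4.35
eef_pos: [0.5167, -0.317, 0.1182]
tool_rot: [-0.001, 0.994, -0.111, -0.001]
wrist_force: [-0.7, 1.2, 2.1]
gripper_width: 0.151
t 4.35 pos [ 0.5167 -0.317   0.1182] yaw -12.73 shift [ 0.3 -0.1  0.2] |d| 0.0 turn -0.746 F [-0.7  1.2  2.1] M [ 0.13  0.3  -0.02] g 0.151 j6 -0.46 tilt 0.13
```

```bash
python3 -m creep '[[[0,0,0],-0.12],[[0,0,0],-0.25],[[0,0,0],-0.38],[[0,0,0],-0.5],[[0,0,0],-0.62]]'; python3 -c "
from h import *
go(.517,-.317,.118,37)"
```

```text
time: 4.85
eef_pos: [0.5161, -0.3171, 0.1181]
tool_rot: [-0.001, 0.98, 0.2, -0.001]
wrist_force: [-3.2, 0.5, 1.2]
gripper_width: 0.156
t 4.85 pos [ 0.5161 -0.3171  0.1181] yaw 23.04 shift [0.9 0.3 0.1] |d| 1.0 turn -0.244 F [-3.2  0.5  1.2] M [-0.11  0.36 -0.13] g 0.156 j6 -1.08 tilt 0.19
```

```bash
python3 -m creep '[[[0.5,0,0],-0.06],[[0.9,0,0],-0.12],[[0.9,0,0],-0.18],[[0.9,0,0],-0.22]]'; python3 - <<'E'
from h import *
go(.517,-.317,.118,42)
c=arm.camera("wrist"); crop(c,"w2.png",145,60,365,305,3)
E
```

```text
time: 5.25
eef_pos: [0.5159, -0.3172, 0.1181]
tool_rot: [-0.002, 0.952, 0.307, -0.002]
wrist_force: [-4.8, -2.4, 2.6]
gripper_width: 0.154
t 5.25 pos [ 0.5159 -0.3172  0.1181] yaw 35.73 shift [1.  0.5 0.1] |d| 1.0 turn -0.109 F [-4.8 -2.4  2.6] M [-0.34  0.61 -0.22] g 0.154 j6 -1.3 tilt 0.27
```

View pics/w2.png

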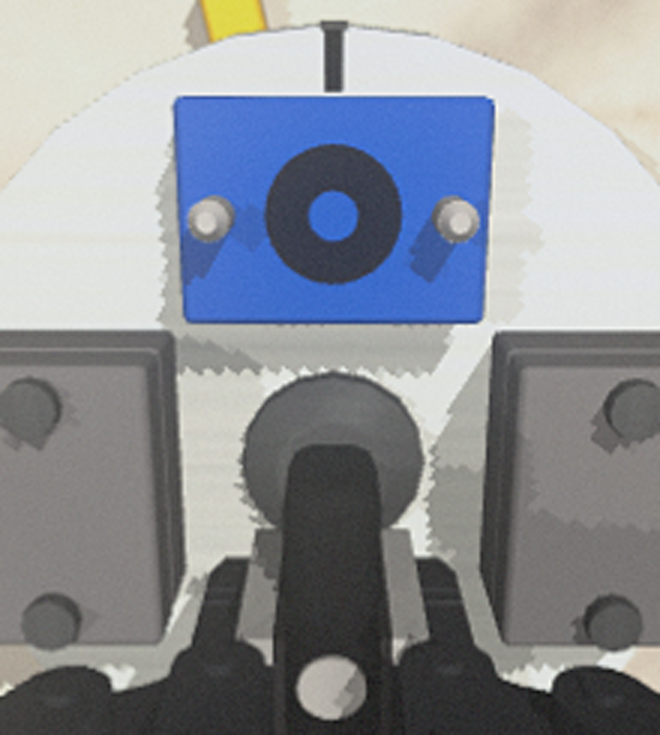

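```bash
python3 -m creep '[[[0.5,0.3,0],-0.01],[[1,0.5,0],-0.02],[[1,0.5,0],-0.03],[[1,0.5,0],-0.04]]'; python3 - <<'E'
from h import *
go(.517,-.317,.118,42)
c=arm.camera("wrist"); cv2.imwrite("pics/w3.png",c["pixels"][:,:,::-1]); np.save("w3.npy",c,allow_pickle=True)
E
python3 -m creep '[[[0,0,0],-0.01],[[0,0,0],-0.02],[[0,0,0],-0.03]]'; python3 -c "
from h import *
go(.517,-.317,.118,42)"
python3 -m creep '[[[0,0,0],-0.01],[[0,0,0],-0.02],[[0,0,0],-0.03]]'; python3 -c "
from h import *
go(.517,-.317,.118,42)"
```

```text
time: 5.7
eef_pos: [0.516, -0.3172, 0.1181]
tool_rot: [-0.002, 0.945, 0.327, -0.003]
wrist_force: [-7.5, -1.1, 4.0]
gripper_width: 0.155
t 5.7 pos [ 0.516  -0.3172  0.1181] yaw 38.13 shift [0.9 0.5 0.1] |d| 1.0 turn -0.068 F [-7.5 -1.1  4. ] M [-0.27  0.74 -0.14] g 0.155 j6 -1.34 tilt 0.39
time: 6.05
eef_pos: [0.5159, -0.3172, 0.1181]
tool_rot: [-0.002, 0.94, 0.341, -0.003]
wrist_force: [-3.6, -0.4, 2.0]
gripper_width: 0.154
t 6.05 pos [ 0.5159 -0.3172  0.1181] yaw 39.92 shift [1.  0.5 0.1] |d| 1.0 turn -0.036 F [-3.6 -0.4  2. ] M [-0.14  0.16 -0.09] g 0.154 j6 -1.37 tilt 0.4
time: 6.35
eef_pos: [0.5159, -0.3172, 0.1181]
tool_rot: [-0.002, 0.935, 0.356, -0.003]
wrist_force: [-3.7, -1.1, 0.9]
gripper_width: 0.151
t 6.35 pos [ 0.5159 -0.3172  0.1181] yaw 41.7 shift [1.  0.6 0.1] |d| 1.0 turn -0.005 F [-3.7 -1.1  0.9] M [-0.21  0.21  0.  ] g 0.151 j6 -1.4 tilt 0.41
```

View pics/w3.png

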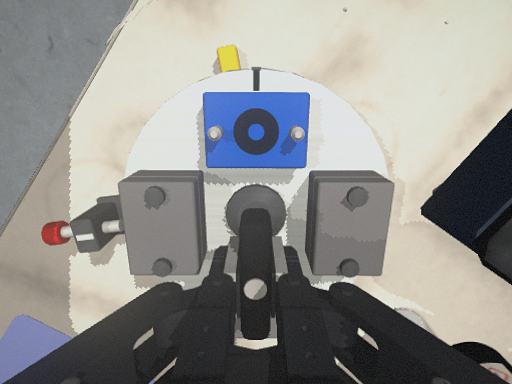

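```bash
python3 - <<'E'
from h import *
c=np.load("w3.npy",allow_pickle=True).item()
for n,p,z in [("yel",(229,50),.01),("yel",(229,70),.01),("red",(54,232),.029),("redbase",(110,227),.029),("wl",(85,236),.04)]:
    P=pix2w(c,p,z); d=P[:2]-[.517,-.317]; print(n,P.round(4),np.degrees(np.arctan2(d[1],d[0])).round(1),np.hypot(*d).round(4))
m=[pix2w(c,p,.068) for p in [(214.5,133),(298,133)]]; print(m); m=np.mean(m,0)[:2]-[.517,-.317]; print(np.degrees(np.arctan2(m[1],m[0])))
E
for i in 1; do :; done
python3 -m creep '[[[0,0,0],-0.01],[[0,0,0],-0.02],[[0,0,0],-0.02]]'; python3 -c "
from h import *
go(.517,-.317,.118,42)"
python3 -m creep '[[[0,0,0],-0.01],[[0,0,0],-0.02],[[0,0,0],-0.02]]'; python3 -c "
from h import *
go(.517,-.317,.118,42)"
python3 -m creep '[[[0,0,0],-0.01],[[0,0,0],-0.02],[[0,0,0],-0.02]]'; python3 -c "
from h import *
go(.517,-.317,.118,45)"
```

```text
yel [ 0.4338 -0.241   0.01  ] 137.6 0.1127
yel [ 0.4414 -0.2513  0.01  ] 139.0 0.1002
red [ 0.4073 -0.4268  0.029 ] -135.0 0.1553
redbase [ 0.4385 -0.3972  0.029 ] -134.4 0.1122
wl [ 0.4295 -0.4071  0.04  ] -134.2 0.1256
[array([ 0.46150116, -0.28374504,  0.068     ]), array([ 0.49867711, -0.25458538,  0.068     ])]
127.65493665769858
time: 6.65
eef_pos: [0.5159, -0.3172, 0.1181]
tool_rot: [-0.002, 0.931, 0.366, -0.003]
wrist_force: [-4.1, 0.3, 1.5]
gripper_width: 0.149
t 6.65 pos [ 0.5159 -0.3172  0.1181] yaw 42.89 shift [1.  0.6 0.1] |d| 1.0 turn 0.016 F [-4.1  0.3  1.5] M [-0.15  0.09  0.17] g 0.149 j6 -1.42 tilt 0.41
time: 6.95
eef_pos: [0.5159, -0.3173, 0.1181]
tool_rot: [-0.002, 0.927, 0.375, -0.003]
wrist_force: [-4.0, -1.5, 2.2]
gripper_width: 0.153
t 6.95 pos [ 0.5159 -0.3173  0.1181] yaw 44.08 shift [1.  0.6 0.1] |d| 1.0 turn 0.036 F [-4.  -1.5  2.2] M [-0.21  0.19  0.28] g 0.153 j6 -1.44 tilt 0.41
time: 7.25
eef_pos: [0.5159, -0.3173, 0.1182]
tool_rot: [-0.002, 0.923, 0.384, -0.003]
wrist_force: [-3.0, -0.2, 1.8]
gripper_width: 0.154
t 7.25 pos [ 0.5159 -0.3173  0.1182] yaw 45.22 shift [1.  0.6 0.1] |d| 1.0 turn 0.004 F [-3.  -0.2  1.8] M [-0.19  0.25 -0.08] g 0.154 j6 -1.46 tilt 0.41
```

```bash
python3 - <<'E'
from h import *
c=arm.camera("wrist"); cv2.imwrite("pics/w4.png",c["pixels"][:,:,::-1]); np.save("w4.npy",c,allow_pickle=True)
E
python3 -m creep '[[[0,0,0],0],[[0,0,0],0],[[0,0,0],0],[[0,0,0],0],[[0,0,0],0]]' 0 60; python3 -m creep '[[[0,0,-20],0],[[0,0,-60],0],[[0,0,-100],0],[[0,0,-110],0]]'; python3 - <<'E'
from h import *
go(.517,-.317,.23,45)
c=arm.camera("wrist"); cv2.imwrite("pics/w5.png",c["pixels"][:,:,::-1]); np.save("w5.npy",c,allow_pickle=True)
E
```

```text
time: 7.8
eef_pos: [0.516, -0.3172, 0.1182]
tool_rot: [-0.002, 0.923, 0.384, -0.003]
wrist_force: [-0.6, -0.2, -0.4]
gripper_width: 0.981
time: 8.2
eef_pos: [0.5183, -0.3185, 0.2333]
tool_rot: [0.002, 0.923, 0.384, -0.001]
wrist_force: [0.7, -0.2, 0.5]
gripper_width: 1.002
t 8.2 pos [ 0.5183 -0.3185  0.2333] yaw 45.22 shift [ 0.1 -2.   3.3] |d| 4.0 turn 0.004 F [ 0.7 -0.2  0.5] M [ 0.02 -0.07 -0.02] g 1.002 j6 -1.46 tilt 0.2
```

View pics/w4.png

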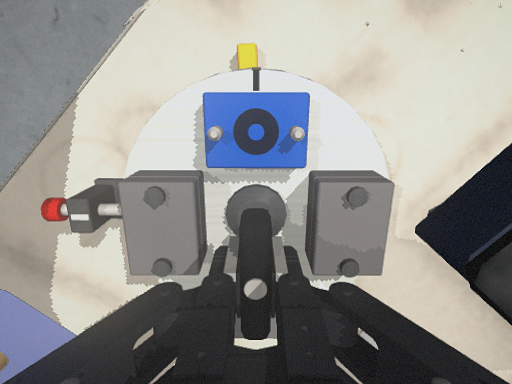

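View pics/w5.png

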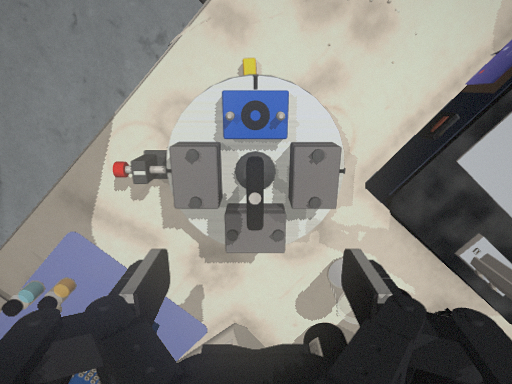

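```bash
python3 - <<'E'
from h import *
c=np.load("w5.npy",allow_pickle=True).item(); c4=np.load("w4.npy",allow_pickle=True).item()
crop(c,"w5a.png",100,50,350,260,3)
im=c["pixels"].astype(int); 
for cc,nm in ((c4,"w4"),(c,"w5"),(np.load("w3.npy",allow_pickle=True).item(),"w3"),(np.load("w1.npy",allow_pickle=True).item(),"w1")):
    im=cc["pixels"].astype(int); m=(im[:,:,0]>150)&(im[:,:,1]<60)&(im[:,:,2]<60); m[310:]=0; v,u=np.nonzero(m); 
    P=pix2w(cc,(u.mean(),v.mean()),.029); d=P[:2]-[.517,-.317]; print(nm,u.mean(),v.mean(),P.round(4),np.hypot(*d).round(4),np.degrees(np.arctan2(d[1],d[0])).round(1))
E
```

```text
w4 48.49074074074074 208.89814814814815 [ 0.4081 -0.4265  0.029 ] 0.1544 -134.9
w5 113.4 169.6 [ 0.4064 -0.429   0.029 ] 0.1574 -134.6
w3 47.925925925925924 234.59259259259258 [ 0.4047 -0.4316  0.029 ] 0.1605 -134.4
w1 252.95833333333334 292.625 [ 0.4078 -0.4244  0.029 ] 0.1531 -135.5
```

View pics/w5a.png

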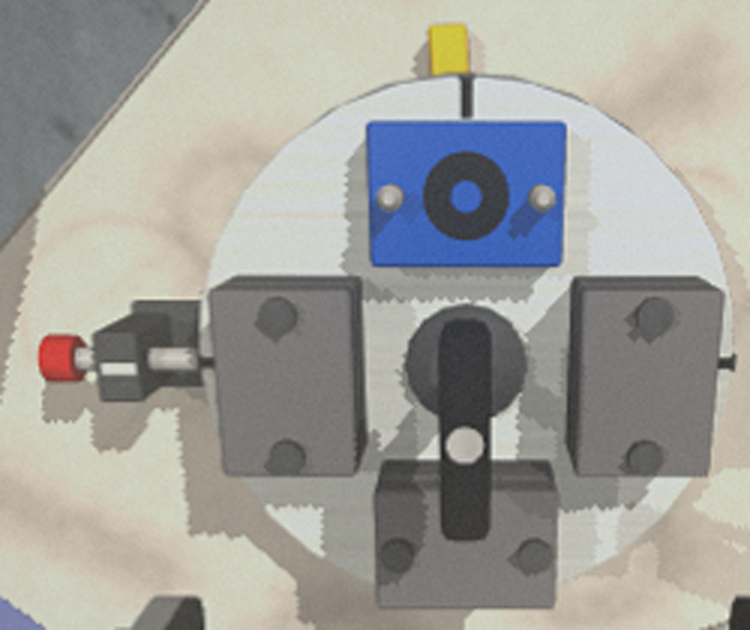

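```bash
python3 - <<'E'
from h import *
c=np.load("w5.npy",allow_pickle=True).item()
U=lambda x,y:((x+.5)/3-.5+100,(y+.5)/3-.5+50)
pl,pr=[pix2w(c,U(*p),.068) for p in [(389,197),(542.5,197)]]
m=(pl+pr)/2; d=pr-pl; print(pl,pr,m,np.hypot(*d[:2]),np.degrees(np.arctan2(d[1],d[0])))
m=[pix2w(c,U(*p),.054) for p in [(367,121),(566,121),(563,266),(371,266)]]; M=np.mean(m,0); print(M, np.degrees(np.arctan2(*(m[1]-m[0])[1::-1])))
for q in (M,(pl+pr)/2):
  e=q[:2]-[.517,-.317]; print(np.hypot(*e),np.degrees(np.arctan2(e[1],e[0])))
print("dot",pix2w(c,U(465,445),.127))
go(.45,-.15,.25,10)
E
```

```text
[ 0.45740664 -0.29106342  0.068     ] [ 0.49086642 -0.25737476  0.068     ] [ 0.47413653 -0.27421909  0.068     ] 0.047481391417572245 45.195298403333354
[ 0.47453411 -0.2742288   0.054     ] 45.18439614771913
0.060272109182977825 134.79477554892838
0.06055974713214905 135.05523580651914
dot [ 0.51737307 -0.31719135  0.127     ]
t 8.25 pos [ 0.5181 -0.3184  0.2328] yaw 45.22 shift [  71.5 -167.   -17.7] |d| 182.0 turn 0.615 F [ 0.6 -1.   1.9] M [ 0.   -0.04  0.01] g 0.997 j6 -1.46 tilt 0.18
```

```bash
python3 - <<'E'
from h import *
c=np.load("w5.npy",allow_pickle=True).item()
print("corner",pix2w(c,(368,186),.0),pix2w(c,(368,186),.1))
go(.46,-.17,.233,52)
E
```

```text
corner [ 0.63493525 -0.23779566  0.        ] [ 0.58644431 -0.24465957  0.1       ]
t 8.25 pos [ 0.5181 -0.3184  0.2328] yaw 45.22 shift [  64.4 -145.8   -0.6] |d| 159.0 turn -0.118 F [ 0.6 -1.   1.9] M [ 0.   -0.04  0.01] g 0.997 j6 -1.46 tilt 0.18
```

```bash
python3 -m creep '[[[18,-40,0],-0.03],[[36,-80,0],-0.06],[[54,-122,0],-0.09],[[64,-146,0],-0.12],[[64,-146,0],-0.12]]'; python3 - <<'E'
from h import *
go(.4796,-.0237,.19,55.8)
E
```

```text
time: 8.75
eef_pos: [0.4578, -0.167, 0.2315]
tool_rot: [-0.0, 0.898, 0.441, -0.002]
wrist_force: [1.2, -0.2, 0.3]
gripper_width: 1.001
t 8.75 pos [ 0.4578 -0.167   0.2315] yaw 52.29 shift [126.8 -70.4  41.3] |d| 151.0 turn -0.061 F [ 1.2 -0.2  0.3] M [ 0.01 -0.    0.02] g 1.001 j6 -1.42 tilt 0.18
```

```bash
python3 -m creep '[[[35,-20,10],-0.02],[[75,-42,22],-0.04],[[115,-64,36],-0.06],[[127,-70,41],-0.06],[[127,-70,41],-0.06]]';python3 -m creep '[[[0,0,0],0],[[0,0,0],0]]'; python3 - <<'E'
from h import *
go(.4796,-.0237,.19,55.8)
c=arm.camera("wrist"); cv2.imwrite("pics/w6.png",c["pixels"][:,:,::-1]); np.save("w6.npy",c,allow_pickle=True);crop(c,"w6a.png",170,60,340,180,4)
E
```

```text
time: 9.25
eef_pos: [0.4799, -0.0226, 0.1889]
tool_rot: [-0.001, 0.883, 0.469, -0.003]
wrist_force: [-0.1, -0.2, 0.1]
gripper_width: 1.001
time: 9.45
eef_pos: [0.4801, -0.024, 0.1889]
tool_rot: [-0.001, 0.884, 0.468, -0.003]
wrist_force: [0.2, 0.0, 0.2]
gripper_width: 1.002
t 9.45 pos [ 0.4801 -0.024   0.1889] yaw 55.78 shift [-0.1 -0.6 -1.1] |d| 1.0 turn -0.0 F [0.2 0.  0.2] M [ 0.01 -0.02  0.02] g 1.002 j6 -1.18 tilt 0.31
```

View pics/w6a.png

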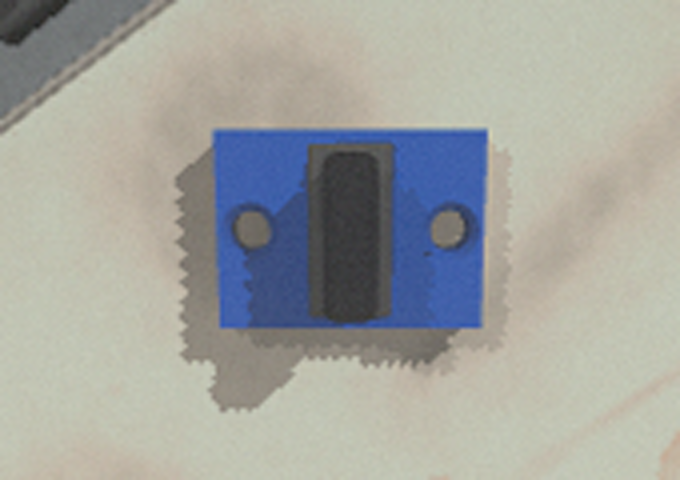

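```bash
python3 - <<'E'
from h import *
c=np.load("w6.npy",allow_pickle=True).item()
U=lambda x,y:((x+.5)/4-.5+170,(y+.5)/4-.5+60)
pl,pr=[pix2w(c,U(*p),.016) for p in [(252.5,228),(449,228)]]
m=(pl+pr)/2; d=pr-pl; print(m,np.hypot(*d[:2]),np.degrees(np.arctan2(d[1],d[0])))
m=[pix2w(c,U(*p),.016) for p in [(214,130),(488,130),(482,328),(220,328)]]; M=np.mean(m,0); print(M, np.degrees(np.arctan2(*(m[1]-m[0])[1::-1])),np.degrees(np.arctan2(*(m[2]-m[3])[1::-1])))
f=[pix2w(c,U(*p),.046) for p in [(322,152),(379,152),(381,322),(324,322)]]; print("fin",np.mean(f,0),np.degrees(np.arctan2(*(f[2]-f[1])[1::-1])))
go(.4300,.0100,.043,55.8)
E
```

```text
[0.43032908 0.01269395 0.016     ] 0.046923984479992194 55.751791059191675
[0.4310476 0.0122703 0.016    ] 55.73403919936286 55.77060048654225
fin [0.43089311 0.01242379 0.046     ] -32.994309934000526
t 9.5 pos [ 0.4801 -0.024   0.189 ] yaw 55.76 shift [  0.5 -60.  146.3] |d| 158.0 turn -0.001 F [ 0.  -1.1  0. ] M [-0.04 -0.03  0.04] g 1.0 j6 -1.18 tilt 0.3
```

```bash
python3 -m creep '[[[1,-31,20],0],[[2,-62,50],0],[[2,-62,90],0],[[2,-62,105],0],[[2,-62,105],0]]';python3 -m creep '[[[0,0,0],0],[[0,0,0],0]]'; python3 - <<'E'
from h import *
go(.4308,.0123,.043,55.76)
E
```

```text
time: 10.0
eef_pos: [0.4283, 0.0117, 0.0829]
tool_rot: [-0.002, 0.884, 0.467, -0.004]
wrist_force: [0.2, -0.1, -0.3]
gripper_width: 0.999
time: 10.2
eef_pos: [0.4293, 0.011, 0.0839]
tool_rot: [-0.001, 0.885, 0.467, -0.003]
wrist_force: [-1.1, -0.4, 0.4]
gripper_width: 0.999
t 10.2 pos [0.4293 0.011  0.0839] yaw 55.62 shift [ 2.2  0.7 40.8] |d| 41.0 turn -0.003 F [-1.1 -0.4  0.4] M [ 0.   -0.01 -0.01] g 0.999 j6 -1.12 tilt 0.38
```

```bash
python3 -m creep '[[[2,0.7,15],0],[[2,0.7,30],0],[[2,0.7,41],0],[[2,0.7,41],0],[[2,0.7,41],0]]';python3 -m creep '[[[0,0,0],0],[[0,0,0],0]]'; python3 - <<'E'
from h import *
go(.4308,.0123,.043,55.76)
E
```

```text
time: 10.7
eef_pos: [0.4313, 0.012, 0.0437]
tool_rot: [-0.001, 0.885, 0.466, -0.003]
wrist_force: [-0.5, 0.2, -0.0]
gripper_width: 1.001
time: 10.9
eef_pos: [0.432, 0.0118, 0.0445]
tool_rot: [-0.0, 0.885, 0.466, -0.002]
wrist_force: [-0.1, 0.7, 0.2]
gripper_width: 1.001
t 10.9 pos [0.432  0.0118 0.0445] yaw 55.59 shift [-0.3 -1.2  1.5] |d| 2.0 turn -0.003 F [-0.1  0.7  0.2] M [-0.02  0.02 -0.  ] g 1.001 j6 -1.12 tilt 0.22
```

```bash
python3 -m creep '[[[-0.3,-1,2],-0.003],[[-0.3,-1,2],-0.003],[[-0.3,-1,2],-0.003],[[-0.3,-1,2],-0.003],[[-0.3,-1,2],-0.003]]' 1 60;python3 -m creep '[[[0,0,0],0],[[0,0,0],0],[[0,0,0],0]]'; python3 - <<'E'
from h import *
go(.4308,.0123,.043,55.76)
E
```

```text
time: 11.4
eef_pos: [0.4309, 0.0121, 0.0425]
tool_rot: [-0.0, 0.884, 0.468, -0.002]
wrist_force: [-0.3, -2.1, 0.1]
gripper_width: 0.143
time: 11.7
eef_pos: [0.4311, 0.0121, 0.0426]
tool_rot: [-0.0, 0.884, 0.468, -0.002]
wrist_force: [-1.1, 0.3, 4.0]
gripper_width: 0.127
t 11.7 pos [0.4311 0.0121 0.0426] yaw 55.77 shift [-0.  -0.3 -0.4] |d| 0.0 turn 0.0 F [-1.1  0.3  4. ] M [0.17 0.03 0.05] g 0.127 j6 -1.12 tilt 0.2
```

```bash
python3 -m creep '[[[0,0,-15],0],[[0,0,-40],0],[[0,0,-75],0],[[0,0,-105],0],[[0,0,-120],0]]'; python3 - <<'E'
from h import *
go(.425,-.13,.175,50)
c=arm.camera("wrist"); cv2.imwrite("pics/w7.png",c["pixels"][:,:,::-1]); np.save("w7.npy",c,allow_pickle=True)
E
```

```text
time: 12.2
eef_pos: [0.4321, 0.0122, 0.1647]
tool_rot: [0.001, 0.884, 0.468, -0.001]
wrist_force: [-0.5, 0.3, -2.4]
gripper_width: 0.129
t 12.2 pos [0.4321 0.0122 0.1647] yaw 55.77 shift [-121.6   74.1  -10. ] |d| 143.0 turn 0.101 F [-0.5  0.3 -2.4] M [-0.   -0.05 -0.02] g 0.129 j6 -1.12 tilt 0.12
```

View pics/w7.png

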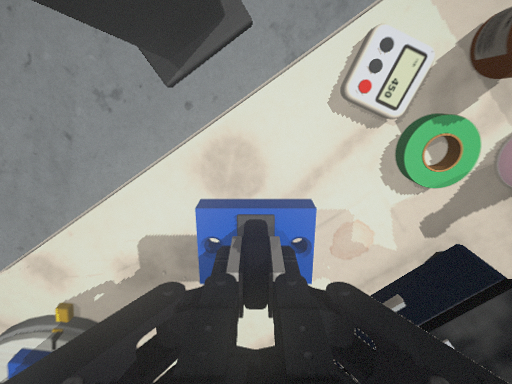

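```bash
python3 -m creep '[[[-25,15,-2],0.02],[[-55,33,-5],0.05],[[-85,52,-8],0.08],[[-112,68,-10],0.1],[[-121,74,-10],0.1]]'; python3 - <<'E'
from h import *
go(.4745,-.2743,.165,45.2)
E
```

```text
time: 12.75
eef_pos: [0.4256, -0.1318, 0.1755]
tool_rot: [0.001, 0.907, 0.422, 0.0]
wrist_force: [-0.0, -0.5, -1.4]
gripper_width: 0.125
t 12.75 pos [ 0.4256 -0.1318  0.1755] yaw 49.89 shift [-77.5 129.2  11. ] |d| 151.0 turn 0.082 F [-0.  -0.5 -1.4] M [ 0.04  0.01 -0.06] g 0.125 j6 -1.34 tilt 0.17
```

```bash
python3 -m creep '[[[-18,28,1],0.02],[[-40,66,5],0.04],[[-60,100,8],0.06],[[-74,123,11],0.08],[[-77.5,129,11],0.08]]';python3 -m creep '[[[0,0,0],0],[[0,0,0],0],[[0,0,0],0]]'; python3 - <<'E'
from h import *
go(.4745,-.2743,.12,45.2)
E
```

```text
time: 13.25
eef_pos: [0.4746, -0.2759, 0.1632]
tool_rot: [0.001, 0.923, 0.384, -0.0]
wrist_force: [-0.6, 0.5, -1.1]
gripper_width: 0.126
time: 13.55
eef_pos: [0.4743, -0.2744, 0.163]
tool_rot: [0.0, 0.923, 0.385, -0.001]
wrist_force: [0.2, -0.1, -1.7]
gripper_width: 0.131
t 13.55 pos [ 0.4743 -0.2744  0.163 ] yaw 45.27 shift [ 0.3  0.1 43. ] |d| 43.0 turn 0.001 F [ 0.2 -0.1 -1.7] M [-0.05 -0.03  0.03] g 0.131 j6 -1.45 tilt 0.07
```

```bash
python3 -m creep '[[[0,0,12],0],[[0,0,28],0],[[0,0,42],0],[[0,0,44],0],[[0,0,44],0]]';python3 -m creep '[[[0,0,0],0],[[0,0,0],0],[[0,0,0],0]]'; python3 - <<'E'
from h import *
go(.4745,-.2743,.0966,45.2)
c=arm.camera("wrist"); cv2.imwrite("pics/w8.png",c["pixels"][:,:,::-1]); crop(c,"w8a.png",170,150,340,300,4)
c=arm.camera("scene"); crop(c,"s8.png",255,205,375,355,4)
E
```

```text
time: 14.05
eef_pos: [0.474, -0.2738, 0.1186]
tool_rot: [-0.0, 0.923, 0.385, -0.001]
wrist_force: [-0.2, -0.4, -0.6]
gripper_width: 0.13
time: 14.35
eef_pos: [0.4742, -0.2739, 0.1191]
tool_rot: [0.0, 0.923, 0.385, -0.001]
wrist_force: [-0.2, 0.3, -1.4]
gripper_width: 0.127
t 14.35 pos [ 0.4742 -0.2739  0.1191] yaw 45.31 shift [-0.1  0.5 22.5] |d| 23.0 turn 0.002 F [-0.2  0.3 -1.4] M [-0.    0.06  0.01] g 0.127 j6 -1.45 tilt 0.07
```

View pics/w8a.png

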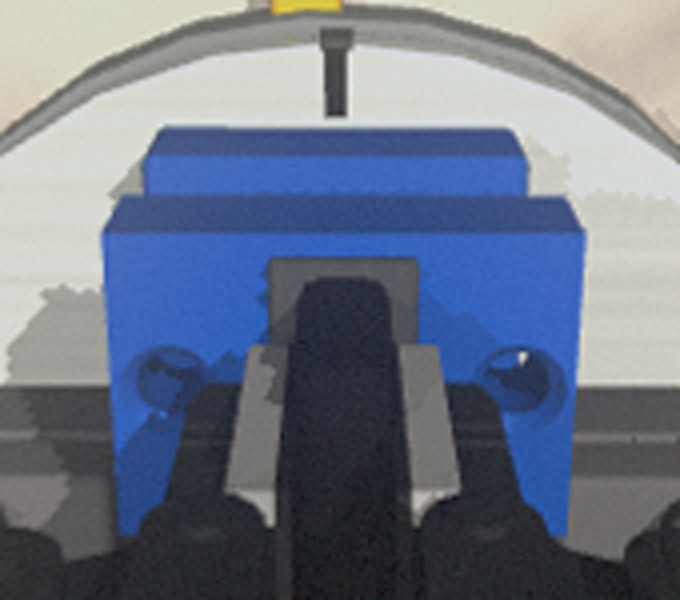

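View pics/s8.png

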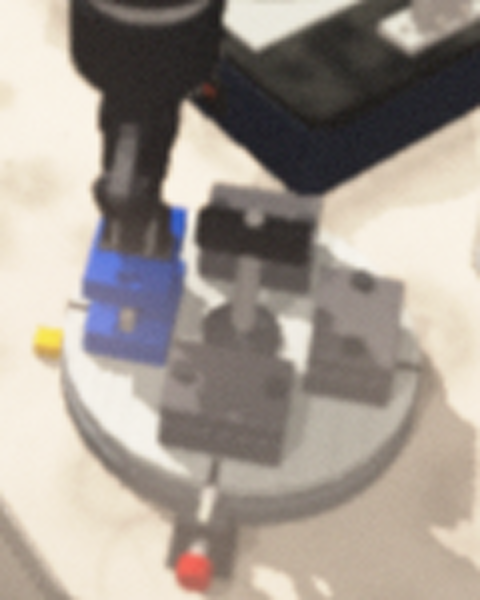

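```bash
python3 - <<'E'
from h import *
c=arm.camera("wrist"); s,M=tool()
U=lambda x,y:((x+.5)/4-.5+170,(y+.5)/4-.5+150)
x=M[:,0];y=M[:,1]
def rep(n,ps,z):
    Q=[pix2w(c,U(*p),z)-s["eef_pos"] for p in ps]; m=np.mean(Q,0); print(n,"tool x,y of mid mm",(m@x*1000).round(2),(m@y*1000).round(2),"len",np.linalg.norm(Q[1]-Q[0])*1000, "ang",np.degrees(np.arctan2((Q[1]-Q[0])@y,(Q[1]-Q[0])@x)))
rep("plate top",[(104,233),(586,233)],.0765+.016)
rep("plate bot",[(119,197),(570,197)],.0765)
rep("mould top",[(145,155),(527,155)],.054)
rep("mould bot",[(160,128),(515,128)],.034)
E
```

```text
plate top tool x,y of mid mm 1.37 -23.26 len 63.453936382374415 ang 0.007849082641674067
plate bot tool x,y of mid mm 1.33 -22.82 len 65.19682018739498 ang 0.010235395960416147
mould top tool x,y of mid mm -0.01 -22.36 len 62.14574348929047 ang 0.012510653146517628
mould bot tool x,y of mid mm 0.15 -21.37 len 63.51760330986729 ang 0.013863350673449069
```

```bash
python3 -m creep '[[[-1.3,0.4,0],0],[[-1.3,0.4,3],0],[[-1.3,0.4,6],0],[[-1.3,0.4,6],0]]'; python3 - <<'E'
from h import *
go(.4745,-.2743,.0966,45.2)
E
python3 -m creep '[[[0,0,2],0],[[0,0,4],0],[[0,0,4],0]]'; python3 - <<'E'
from h import *
go(.4745,-.2743,.0966,45.2)
c=arm.camera("wrist"); crop(c,"w9a.png",170,150,340,300,4)
E
```

```text
time: 14.9
eef_pos: [0.4731, -0.2749, 0.1122]
tool_rot: [-0.001, 0.923, 0.385, -0.001]
wrist_force: [0.7, 0.6, -1.3]
gripper_width: 0.127
t 14.9 pos [ 0.4731 -0.2749  0.1122] yaw 45.3 shift [ 1.4  0.6 15.6] |d| 16.0 turn 0.002 F [ 0.7  0.6 -1.3] M [-0.02 -0.02 -0.02] g 0.127 j6 -1.46 tilt 0.13
time: 15.2
eef_pos: [0.4731, -0.2749, 0.1079]
tool_rot: [-0.001, 0.923, 0.385, -0.001]
wrist_force: [1.1, -0.3, -1.7]
gripper_width: 0.127
t 15.2 pos [ 0.4731 -0.2749  0.1079] yaw 45.3 shift [ 1.4  0.6 11.3] |d| 11.0 turn 0.002 F [ 1.1 -0.3 -1.7] M [-0.02 -0.02 -0.01] g 0.127 j6 -1.46 tilt 0.13
```

View pics/w9a.png

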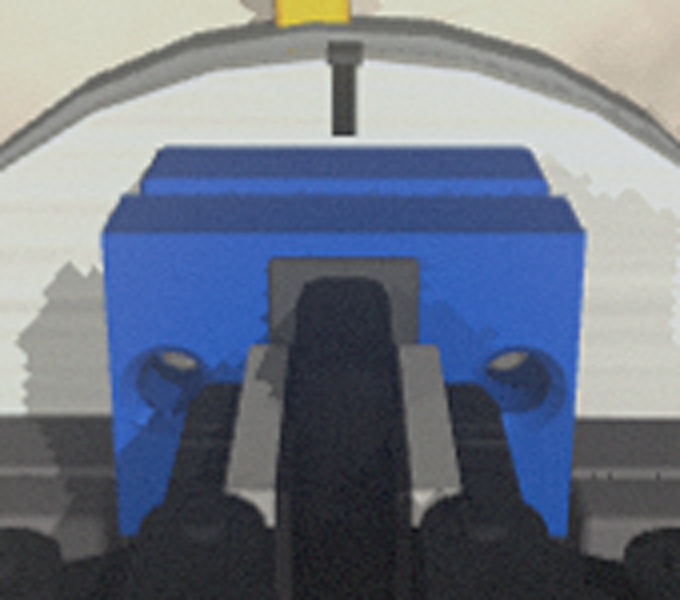

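```bash
python3 -m creep '[[[0,0,1.5],0],[[0,0,3],0],[[0,0,3],0]]'; python3 - <<'E'
from h import *
go(.4731,-.2749,.0966,45.2)
E
python3 -m creep '[[[0,0,1.5],0],[[0,0,3],0],[[0,0,3],0]]'; python3 - <<'E'
from h import *
go(.4731,-.2749,.0966,45.2)
c=arm.camera("wrist"); crop(c,"w10a.png",170,150,340,300,4)
E
```

```text
time: 15.55
eef_pos: [0.4733, -0.2751, 0.105]
tool_rot: [-0.0, 0.923, 0.385, -0.001]
wrist_force: [1.0, -1.0, -1.8]
gripper_width: 0.128
t 15.55 pos [ 0.4733 -0.2751  0.105 ] yaw 45.29 shift [-0.  -0.2  8.4] |d| 8.0 turn 0.002 F [ 1.  -1.  -1.8] M [-0.22 -0.22 -0.  ] g 0.128 j6 -1.46 tilt 0.11
time: 15.85
eef_pos: [0.4733, -0.2751, 0.1018]
tool_rot: [-0.0, 0.923, 0.385, -0.001]
wrist_force: [1.4, -0.8, -3.0]
gripper_width: 0.128
t 15.85 pos [ 0.4733 -0.2751  0.1018] yaw 45.29 shift [-0.  -0.3  5.2] |d| 5.0 turn 0.002 F [ 1.4 -0.8 -3. ] M [-0.2  -0.21 -0.03] g 0.128 j6 -1.46 tilt 0.11
```

View pics/w10a.png

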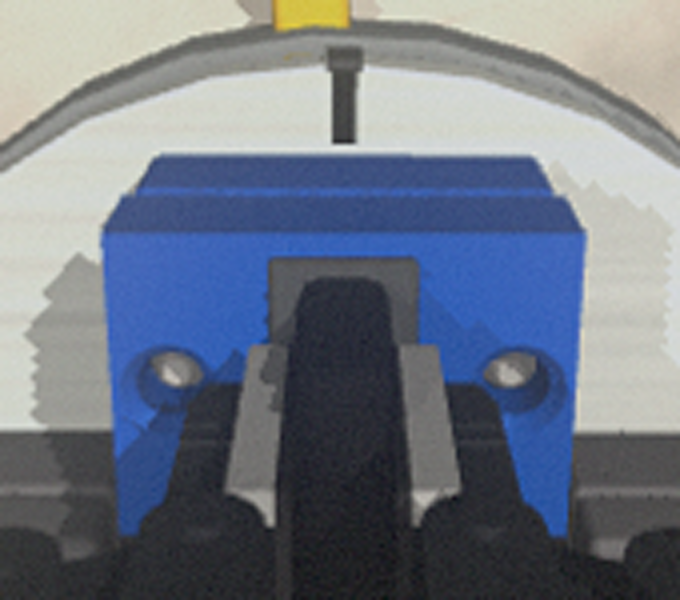

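```bash
python3 -m creep '[[[0,0.2,1.5],0],[[0,0.4,3],0],[[0,0.4,4],0],[[0,0.4,4],0]]'; python3 - <<'E'
from h import *
go(.4731,-.2749,.0966,45.2)
E
python3 -m creep '[[[0,0,0.7],0],[[0,0,1.5],0],[[0,0,1.5],0]]'; python3 - <<'E'
from h import *
go(.4731,-.2749,.0966,45.2)
c=arm.camera("wrist"); crop(c,"w11a.png",170,150,340,300,4)
E
```

```text
time: 16.3
eef_pos: [0.4734, -0.2753, 0.0976]
tool_rot: [-0.001, 0.923, 0.385, -0.001]
wrist_force: [-0.5, 0.1, -1.7]
gripper_width: 0.128
t 16.3 pos [ 0.4734 -0.2753  0.0976] yaw 45.29 shift [ 0.1 -0.5  1. ] |d| 1.0 turn 0.002 F [-0.5  0.1 -1.7] M [-0.02  0.01 -0.01] g 0.128 j6 -1.46 tilt 0.14
time: 16.6
eef_pos: [0.4734, -0.2753, 0.0966]
tool_rot: [-0.001, 0.923, 0.385, -0.001]
wrist_force: [-2.6, 0.9, 3.7]
gripper_width: 0.126
t 16.6 pos [ 0.4734 -0.2753  0.0966] yaw 45.29 shift [ 0.1 -0.5 -0. ] |d| 0.0 turn 0.002 F [-2.6  0.9  3.7] M [0.2  0.31 0.03] g 0.126 j6 -1.46 tilt 0.13
```

View pics/w11a.png

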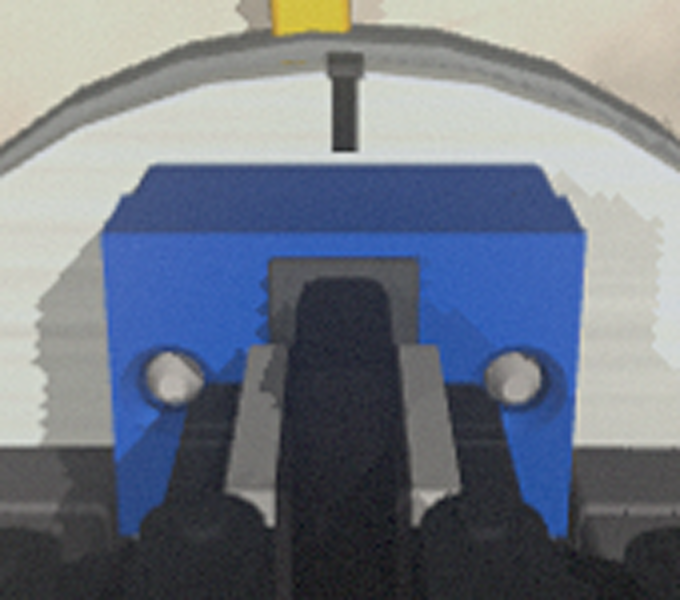

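Flush contact (z at the expected 0.0966, upward force appearing). Open and retreat straight up.

```bash
python3 -m creep '[[[0,0,0],0],[[0,0,0],0],[[0,0,0],0],[[0,0,0],0],[[0,0,0],0]]' 0; python3 -m creep '[[[0,0,-10],0],[[0,0,-35],0],[[0,0,-70],0],[[0,0,-110],0],[[0,-20,-140],0]]'; python3 -m creep '[[[0,0,0],0],[[0,0,0],0]]'; python3 - <<'E'
from h import *
go(.517,-.317,.233,45.2)
c=arm.camera("wrist"); cv2.imwrite("pics/w12.png",c["pixels"][:,:,::-1])
c=arm.camera("scene"); crop(c,"s12.png",245,205,375,355,4)
E
```

```text
time: 17.15
eef_pos: [0.4734, -0.2753, 0.0965]
tool_rot: [-0.001, 0.923, 0.385, -0.001]
wrist_force: [0.4, -1.2, 0.3]
gripper_width: 0.959
time: 17.65
eef_pos: [0.4607, -0.2625, 0.2396]
tool_rot: [0.001, 0.923, 0.385, 0.0]
wrist_force: [0.2, -0.3, 0.7]
gripper_width: 0.999
time: 17.85
eef_pos: [0.461, -0.2627, 0.241]
tool_rot: [0.003, 0.923, 0.385, 0.001]
wrist_force: [-0.4, -0.5, -0.1]
gripper_width: 0.999
t 17.85 pos [ 0.461  -0.2627  0.241 ] yaw 45.27 shift [ 0.9 77.9  8.5] |d| 78.0 turn 0.001 F [-0.4 -0.5 -0.1] M [-0.06  0.01  0.03] g 0.999 j6 -1.45 tilt 0.33
```

View pics/w12.png

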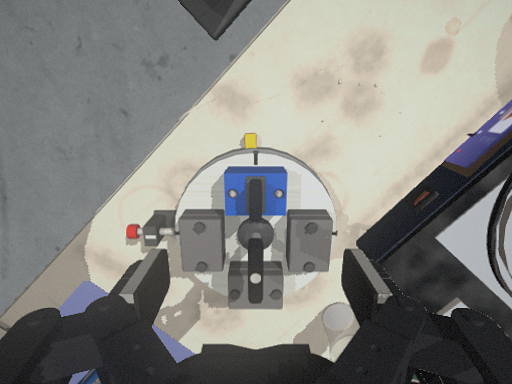

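View pics/s12.png

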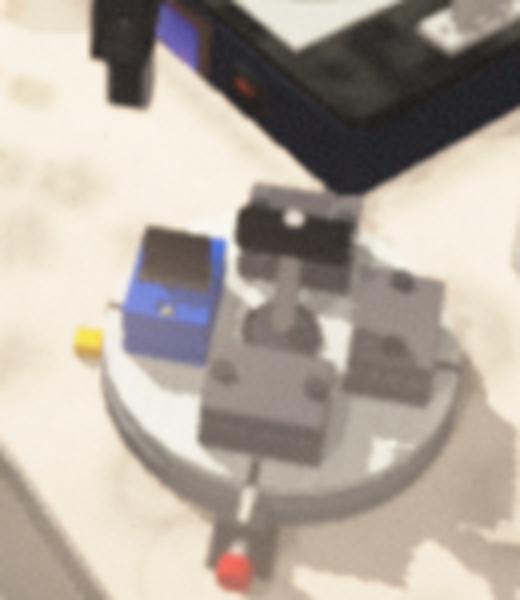

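```bash
python3 - <<'E'
import cv2,numpy as np
L=[]
for f,(u,v) in (("w3",(30,190)),("w4",(30,175)),("w5",(100,140)),("w12",(115,200))):
    im=cv2.imread(f"pics/{f}.png")[v:v+70,u:u+95]; L.append(cv2.resize(im,None,fx=4,fy=4,interpolation=cv2.INTER_CUBIC))
cv2.imwrite("pics/kn.png",np.vstack([np.hstack(L[:2]),np.hstack(L[2:])]))
E
```

```text
(no output)
```

View pics/kn.png

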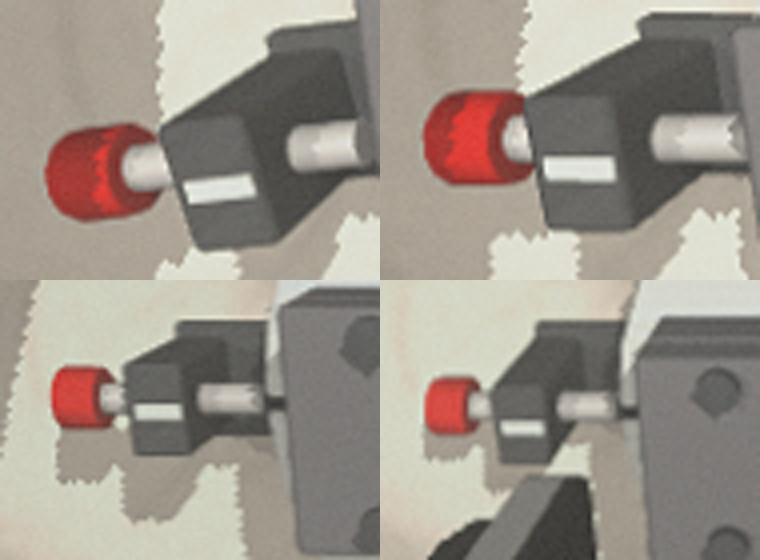

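```bash
python3 - <<'E'
from h import *
u=np.array([np.cos(np.radians(225)),np.sin(np.radians(225))])
L={k:np.load(k+".npy",allow_pickle=True).item() for k in ("w1","w3","w4","w5")}
L["w12"]=arm.camera("wrist")
for k,c in L.items():
    im=c["pixels"].astype(int); m=((im[:,:,0]>90)&(im[:,:,1]<.45*im[:,:,0])&(im[:,:,2]<.45*im[:,:,0])).astype(np.uint8)
    n,lab,st,ce=cv2.connectedComponentsWithStats(m)
    dsel=max(range(1,n),key=lambda i: st[i,4]*(np.linalg.norm(pix2w(c,ce[i],.029)[:2]-[.409,-.426])<.02)); v,uu=np.nonzero(lab==dsel)
    # silhouette radial extents
    r=[(pix2w(c,(a,b),.034)[:2]-[.517,-.317])@u for a,b in zip(uu,v)]
    r2=[(pix2w(c,(a,b),.029)[:2]-[.517,-.317])@u for a,b in zip(uu,v)]
    print(k,len(v),"outer z34",np.max(r).round(4),"outer z29",np.max(r2).round(4),"centroid z29",np.mean(r2).round(4),"inner",np.min(r2).round(4), "cam",(-c["extrinsics"][:3,:3].T@c["extrinsics"][:3,3]).round(3))
E
```

```text
w1 100 outer z34 0.1557 outer z29 0.1594 centroid z29 0.1522 inner 0.1437 cam [ 0.57  -0.265  0.339]
w3 336 outer z34 0.1616 outer z29 0.1658 centroid z29 0.1576 inner 0.1482 cam [ 0.469 -0.255  0.239]
w4 375 outer z34 0.1567 outer z29 0.1606 centroid z29 0.1526 inner 0.1416 cam [ 0.462 -0.261  0.239]
w5 139 outer z34 0.1556 outer z29 0.1581 centroid z29 0.1521 inner 0.1457 cam [ 0.463 -0.262  0.354]
w12 113 outer z34 0.1553 outer z29 0.1576 centroid z29 0.1515 inner 0.1452 cam [ 0.405 -0.206  0.359]
```

```bash
python3 -c "
from h import *
print(arm.finish_job(), arm.state()['time'])"
```

```text
the job is handed in; nothing more can be done
the job is handed in; nothing more can be done
```

The open mould is clicked in near the yellow mark, the top half lies flush over both guide pins, and I handed the job in at about 18 s; no verdict is reported.

- **Carousel:** I gripped the hub bar and turned the table about 90° anticlockwise, slowly at the end. The wrist moment went from about +0.28 to −0.08 N m as the plunger dropped in. The click leaves the mould about 3.5° short of the mark, roughly 4 mm against the 15 mm allowed.
- **Plunger:** By the wrist camera, the red knob sits about 5 mm further in than when it was riding the rim. It has held to within about 1 mm in every picture since, including after the top half went on. A first, rougher reading of the knob scattered by about 3 mm, so I re-measured with a better mask.
- **Top half:** I picked it up by the fin and carried it about level; the tool tilt stayed below 0.4°. I shifted it 1.3 mm sideways after a close look above the pins, then lowered it. Contact came at exactly the expected height with under 4 N, and both pins show in their holes.
- **After release:** The gripper is well clear and the wrist force is about zero. In the last pictures the plate lies flush and aligned.
- **Bystanders:** I steered clear of the bystanders but did not re-measure their positions at the end.

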